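Show the notched filter plate to the inspection camera

TASK

Find the amber filter plate that has a small notch in one corner: the notch marks its frosted end. Lift it from its stand by the frosted end, never touching the amber window with the fingers, and show it to the inspection camera with the label turned up: label centred straight in front of the lens about 15 cm away, the plate square to the camera's line of sight and its long edges level. Finish while still holding it there motionless, and leave the plain plate and all the other things on the bench where they are.

Things in the scene. Friction and masses are not known exactly. Their poses are not given: they have to be found in the camera images.
- plate: Notched plate, 120 x 6 x 70 mm, ~60 g, upright on a long edge. Origin: middle of the lower edge. x: along it to the frosted end; y: out of the label face; z: up. White frosted on both faces for x = 10 to 60, the rest amber. Notch 10 x 10 at the frosted end's top corner: top left if you face the label, top right if you face the back. At the start the label faces sideways or away from the robot.
- plate_grip (a point): Grip point on the frosted end of the notched plate, mid-thickness, at plate x = 31, z = 55 mm (15 mm below the top edge, 21 mm from the window); pinch across the 6 mm thickness. Axes as the plate. At the start it is 61 mm above the bench; the stand's rails end 22 mm above the bench.
- plate_label (a point): Centre of the label: a blue 36 x 20 mm sticker with white lines on one face of the frosted end, at plate x = 34, y = 3, z = 26 mm (29 mm below the grip point). Axes as the plate, so y points out of the label.
- plate_window: The clear amber window of the notched plate, 70 x 6 x 70 mm, rigidly part of it; origin at its centre, axes as the plate. Not to be touched by the fingers.
- stand_a: Fixed stand that holds the notched plate: dark foot 100 x 56 x 6 mm, two aluminium rails (to 22 mm above the bench) forming a slot 7.8 mm wide, 16 mm deep, in which the plate stands loosely with its axes along the stand's. Origin on the bench under its centre; the slot runs along x. The two stands may have changed places.
- stand_b: The other stand, of the same make; it holds the plain plate.
- blank_mid (a point): Centre of the plain plate, 120 x 6 x 70 mm, amber all over, no notch and no frosted end, standing in the other stand. To be left alone.
- reader: The inspection camera's fixed stand: grey foot 100 x 90 x 14 mm, post 18 mm thick and 344 high standing 20 mm behind the middle of the foot. Origin on the bench 100 mm in front (-x) of the middle of the foot, 25 mm in front of the point under the lens. The camera looks towards its -x, which faces roughly to the robot. Fixed.
- reader_head: The camera head on that stand: black cylinder 44 mm in diameter with a 60 mm aluminium light ring in front. Origin: centre of the lens face, 280 mm above the bench. z is its line of sight, which points down at 45 degrees and towards the robot; y is level. The label belongs on this z axis, 150 mm from the origin, facing back along it.
- torch_head_a: Black torch head, tube 41 mm wide, 50 tall, standing on the bench; origin under its centre. Leave alone.
- torch_head_b: Black torch head, tube 41 mm wide, 50 tall, standing on the bench; origin under its centre. Leave alone.
- parts_case: Clear flat parts case, 133 x 201 x 36 mm, lying on the bench; origin under its centre. Leave alone.
- marker: White and purple marker, 14 x 134 x 14 mm, lying on the bench along its own y; origin under its centre. Leave alone.
- screwdriver: Small red-handled screwdriver, 17 x 107 x 16 mm, lying along its own y; origin under its centre. Leave alone.
Mind the look-alikes: they are no part of the job. What is shaped like the plate but red is not meant.

How it is judged:
On the way:
1. the notched plate is held by the fingers and lifted clear of its stand (contact force between the fingers and plate above 1 N and height (world z) of plate_grip above 0.1 m and contact force between plate and stand_a below 0.05 N), for 0.2 s.
At the end, for the whole second after the job is handed in: Fingers hold the notched plate still (>1 N), nothing else carries it; label within 25 mm of the line of sight, 120-180 mm from the lens, facing up to the camera within 16 deg of square; long edges level within 11 deg; window untouched; other things within 20 mm of their start (contact force between the fingers and plate above 1 N and x of plate_label in the frame of reader_head between -0.025 and 0.025 m and y of plate_label in the frame of reader_head between -0.025 and 0.025 m and z of plate_label in the frame of reader_head between 0.12 and 0.18 m and angle between the y axis of plate and the z axis of reader_head, either way round below 0.28 rad and angle between plate's own y axis and vertical below 1.3 rad and angle between plate's own x axis and vertical between 1.37 and 1.77 rad and contact force between plate and stand_a below 0.05 N and contact force between plate and reader below 0.05 N and contact force between the fingers and plate_window below 0.3 N and linear speed of plate below 0.02 m/s and angular speed of plate below 0.15 rad/s and distance of each of blank_mid, torch_head_a, torch_head_b, parts_case, marker, screwdriver from where it was at the start of the episode below 0.02 m); the arm keeps its last pose, push and grip.
It fails at once if the fingers touch the amber window of the notched plate (contact force between the fingers and plate_window above 0.5 N).
It fails at once if the plain plate or another bystander is displaced (distance of any of blank_mid, torch_head_a, torch_head_b, parts_case, marker, screwdriver from where it was at the start of the episode above 0.02 m).
It fails at once if the arm, hand or plate knocks against the inspection camera (contact force between any of the arm, the fingers, plate and reader above 3 N).
It also fails if it takes over 35 s, if anything falls off the work surface, if the arm or the gripper's body presses on something with over 40 N, if the wrist force passes 120 N, or if a joint passes its speed limit or range.

ROBOT

A 6-joint arm with a two-finger parallel gripper is mounted at the origin on a cart in front of the work surface, level with it; the furniture and walls round the work are solid. World frame = base frame: x ahead of the robot, y to its left, z up, the work surface at z = 0. Lengths are in m, angles in rad, forces in N, time in s.
With the tool pointing down it reaches from about 0.425 to 0.95 m from the base axis. Payload 14.7 kg.
Tool frame: the origin (TCP) lies midway between the tips of the shut fingers; the grasp point (between the pads) lies 19 mm behind it (r.grip_depth is the distance from the TCP to the grasp point, in m); z points along the fingers, y is the line along which they close (so a half turn about z gives the same grasp; the last joint's range is limited). The gripper opens to 85 mm and grips with 20 to 120 N. Pads are 22 mm wide; open, the fingers measure 114 mm over their backs; the gripper's body (76 mm by 85 mm) begins 54 mm behind the grasp point. The pads swing forward as they close: fully open they stand 13 mm farther back than shut.
Start: joints at [-1.352, 0.48, 1.596, -0, 1.065, -0.047], TCP at [0.171, -0.627, 0.231] pointing down, gripper open.
Joint ranges: [-2.75, 2.75], [-0.82, 2.05], [0.23, 2.67], [-1.56, 4.7], [0.09, 2.69], [-2.92, 2.92]. Speed limits (rad/s): [1.89, 1.89, 2.39, 3.01, 3.01, 3.01].

INTERFACE

Orientations are given as a 3x3 rotation matrix whose columns are the frame's x, y, z axes.
In Python, from cell import r gives the robot as it stands.
- The arm moves only by the tool servo_tool, never from a script. Its argument "series" is a list of rows, each an object with "travel": the shift along the tool's x, y, z scaled (see below), a list of three; "turn": the turn, a rotation vector about the tool's x, y, z scaled (see below), a list of three; "claw": the gripper's target within -1 to 1 (fully open at 1, half-way at 0, shut at -1). In form: [{"travel": [dx, dy, dz], "turn": [rx, ry, rz], "claw": claw}, ...]. A call has exactly 5 rows; each row is the pose to reach, as a shift and turn from the pose commanded when the call began, along the tool's axes at that moment, turning the shorter way round; what a row does not reach only later rows make up. The controller multiplies each number of a shift by 0.8 m and each number of a turn by 180 degrees. A row lasts 1/12 s, in which the tool goes at most 41.7 mm and 7.16 degrees, less where a joint would pass 70% of its speed; a pose out of reach is approached as far as the arm can. A call with a number of a shift or a turn outside -1 to 1 is refused whole. A call with a gripper value outside its range is refused whole. The fingers move at their own pace and stop on an object; the grip force is fixed at half the most. Time passes only in rows, so rows that repeat a pose let the fingers close, or fill a call up. It gives the time, the measured TCP pose, the force, the opening and the grip force at its end, in the units of the state.
- r.get_obs(): the state, without advancing time (a new reading comes with each control period).
- r.camera(name): name is "scene" or "side" or "wrist"; returns the picture (400x640x3 uint8, red, green, blue); there is no depth.
- r.calibration(name): a dict with "fovy" (degrees; the focal length in pixels is half the picture's height over the tangent of half this angle, whatever the lens; pixels are square), "cx", "cy" (the principal point, pixels), "k1" (the pictures are not rectified: a ray, as slopes to the right and down, at radius r is drawn at 1 + k1 r^2 times it, then the intrinsics apply), "rvec" (rotation vector, rad) and "tvec" (3), from world to camera coordinates, as OpenCV has them. Camera axes: x right, y down, z forward; pixel columns grow to the right and rows downward; lengths in m; the calibration is good to about 2 mm. A picture is of the moment at which its call begins: read the wrist's pose just before it. calibration takes no time and is no camera call; for the wrist camera it gives the pose at the moment of the call.
- r.close_job(): hands the job in; it is judged then, once.
The state is a dict: "time_s": time; "joints": joint angles; "joint_vel": joint speeds; "joint_torque": joint torques, N m; "position": TCP position; "eef_rot": TCP orientation; "force": force on the tool from outside, world axes, zero at the start; "torque": the same for the moment, N m; "width": finger opening in m; "grip_force": force on a finger pad.
Only numpy, scipy, OpenCV 4.12 (cv2) and the standard library are available. Lean on these libraries where they do the work, as an engineer would, in place of code of your own. Each camera call takes 0.05 s, during which the arm holds its last target. There are 200 camera calls.

## Working session

There is one attempt and no reset: what is moved stays moved. The work goes in short steps, Python scripts to look and compute and a tool call to move; the robot and the scene stay as the last step left them, time stands still between calls to the robot, and variables do not carry over. Pictures are saved under pics/ and viewed, at most 10 in all, crops included, and the job is handed in when it is done.

Besides the shell and the picture viewer there is one more tool, called after ">>>" as name(argument=value, ...) on one line, values as JSON. servo_tool: Moves the arm, as the interface text tells. Its arguments: {"type":"object","properties":{"series":{"type":"array","items":{"type":"object","properties":{"travel":{"type":"array","items":{"type":"number","minimum":-1,"maximum":1}},"turn":{"type":"array","items":{"type":"number","minimum":-1,"maximum":1}},"claw":{"type":"number"}}}}},"required":["series"]}

```bash
mkdir -p pics; python3 - <<'E'
from cell import r
import cv2,numpy as np
for n in ("scene","side"):
    im=r.camera(n); cv2.imwrite(f"pics/{n}0.png",im[...,::-1]); c=r.calibration(n); print(n,c)
    R=cv2.Rodrigues(np.array(c["rvec"]))[0]; print(-R.T@np.array(c["tvec"]))
o=r.get_obs(); print(o["time_s"],o["position"],o["eef_rot"],r.grip_depth)
E
```

```text
scene {'fovy': 52.63790079163596, 'cx': 313.18942778531243, 'cy': 193.58132560873065, 'k1': 0.03441524135254018, 'rvec': array([ 0.73488841, -2.5349654 ,  1.22634648]), 'tvec': array([0.387976  , 0.38813892, 0.82959039])}
[0.11999562 0.55541001 0.81640565]
side {'fovy': 55.2060217465531, 'cx': 319.78910890154214, 'cy': 207.1832950832298, 'k1': -0.028857548595432367, 'rvec': array([ 2.26537033, -0.23500097,  0.12711478]), 'tvec': array([-0.60048707,  0.12306572,  1.06772881])}
[ 0.42145903 -0.84261677  0.79255534]
0.1 [ 0.17065822 -0.62683052  0.230735  ] [[ 9.64895881e-01  2.62632598e-01 -2.40870182e-04]
 [ 2.62632705e-01 -9.64895312e-01  1.04856184e-03]
 [ 4.29720106e-05 -1.07501338e-03 -9.99999421e-01]] 0.0187
```

View pics/scene0.png

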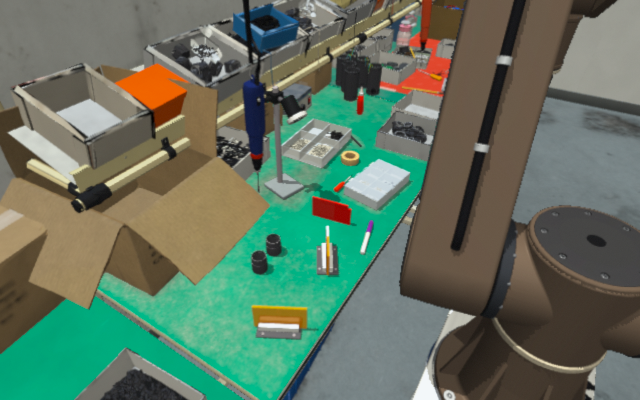

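View pics/side0.png

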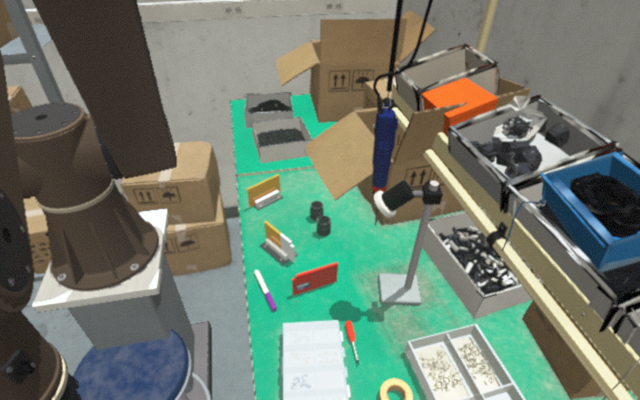

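The scene view shows three candidates:
- An amber and white plate at scene (327,248), side (280,240). This looks like the notched one.
- An all-amber plate at scene (279,318), side (264,190). This is the plain plate.
- A red plate at scene (331,209), side (315,278), which is not meant.

The reader stand is at scene (285,187), its lamp head at side (395,198). A blue tool hangs close to it. I choose the amber and white plate and will check it in a crop.

```bash
cat > h.py <<'E'
import numpy as np,cv2
from cell import r
def cal(n):
    c=r.calibration(n); f=200/np.tan(np.radians(c["fovy"]/2)); R=cv2.Rodrigues(np.array(c["rvec"]))[0]; t=np.array(c["tvec"]).ravel()
    return f,c["cx"],c["cy"],c["k1"],R,t
def ray(C,uv):
    f,cx,cy,k,R,t=C; d=np.array([(uv[0]-cx)/f,(uv[1]-cy)/f]); s=d.copy()
    for _ in range(20): s=d/(1+k*(s@s))
    v=R.T@np.array([*s,1]); return -R.T@t, v/np.linalg.norm(v)
def onz(C,uv,z): o,v=ray(C,uv); return o+v*(z-o[2])/v[2]
def tri(*obs):
    A=np.zeros((3,3));b=np.zeros(3); L=[ray(C,uv) for C,uv in obs]
    for o,v in L: P=np.eye(3)-np.outer(v,v); A+=P; b+=P@o
    x=np.linalg.solve(A,b); return x,[np.linalg.norm((np.eye(3)-np.outer(v,v))@(x-o)) for o,v in L]
def proj(C,p):
    f,cx,cy,k,R,t=C; q=R@np.asarray(p,float)+t; s=q[:2]/q[2]; s=s*(1+k*(s@s)); return f*s+[cx,cy]
E
python3 - <<'E'
import cv2,numpy as np
a=cv2.imread("pics/scene0.png");b=cv2.imread("pics/side0.png")
R=lambda i,x,y,w,h,s:cv2.resize(i[y:y+h,x:x+w],None,fx=s,fy=s,interpolation=cv2.INTER_CUBIC)
top=np.hstack([R(a,300,215,50,65,6)[:, :],R(b,255,210,50,65,6)])   # 300x390 each
cv2.imwrite("pics/crop1.png",top)
c=np.hstack([R(a,230,70,100,130,4),R(b,360,160,100,130,4)])
cv2.imwrite("pics/crop2.png",c)
E
```

```text
(no output)
```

View pics/crop1.png

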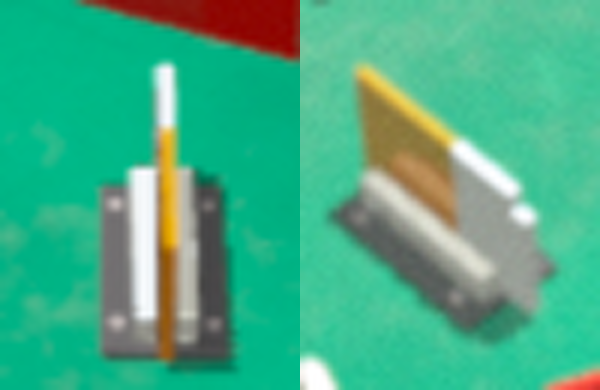

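View pics/crop2.png

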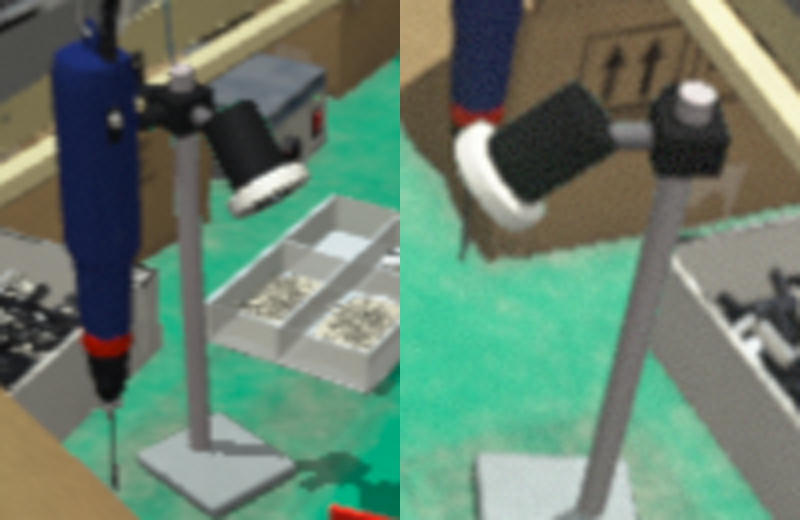

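The crop confirms the choice. The plate at scene (327,248) has a frosted end with a notch, pointing to lower right in the side view, and its back faces the side camera, so the label is on the far face. I can also see the reader foot, post and light ring.

```bash
python3 - <<'E'
from h import *
S,D=cal("scene"),cal("side")
s=lambda x,y:(300+x/6,215+y/6); d=lambda x,y:(255+(x-300)/6,210+y/6)
print("amber corner",onz(S,s(170,245),.076),onz(D,d(362,68),.076))
print("boundary",onz(S,s(168,128),.076),onz(D,d(453,142),.076),tri((S,s(168,128)),(D,d(453,142))))
print("notchcorner",onz(D,d(520,190),.076)," tip",onz(D,d(532,212),.066),onz(S,s(165,65),.066))
S2=lambda x,y:(230+x/4,70+y/4); D2=lambda x,y:(360+(x-400)/4,160+y/4)
for p in [(138,458),(210,415),(296,467),(215,505)]: print("foot",onz(S,S2(*p),.014).round(3))
print("posttop",onz(S,S2(181,70),.344),onz(D,D2(698,97),.344))
print("ring",tri((S,S2(270,188)),(D,D2(497,178))))
# other things bases
for n,C,p in [("torchA",S,(260,272)),("torchB",S,(274,254)),("redplate L",S,(313,214)),("red R",S,(350,222)),("marker1",S,(362,250)),("marker2",S,(371,223)),("amberplate bottom",S,(279,335)),("case corner",S,(344,192)),("drill tip",S,(258,191))]: print(n,onz(C,p,0.0).round(3))
print("drill tri", tri((S,S2(108,390)),(D,(378,190))))
w=cal("wrist"); o=r.get_obs(); cen=-w[4].T@w[5]; print("wrist cam in tool",o["eef_rot"].T@(cen-o["position"]), (o["eef_rot"].T@w[4].T).round(2))
E
```

```text
amber corner [ 0.44487825 -0.04823125  0.076     ] [ 0.44857706 -0.04873824  0.076     ]
boundary [ 0.47999226 -0.10647277  0.076     ] [ 0.48311702 -0.10546862  0.076     ] (array([ 0.48159349, -0.10640672,  0.07617292]), [np.float64(0.0015657062829092067), np.float64(0.0015657062829092302)])
notchcorner [ 0.50767027 -0.1409158   0.076     ]  tip [ 0.51190679 -0.14546074  0.066     ] [ 0.5063892  -0.14944409  0.066     ]
foot [ 0.807 -0.257  0.014]
foot [ 0.792 -0.338  0.014]
foot [ 0.692 -0.317  0.014]
foot [ 0.718 -0.241  0.014]
posttop [ 0.77034817 -0.29389375  0.344     ] [ 0.77533609 -0.30314241  0.344     ]
ring (array([ 0.68685026, -0.27770907,  0.28502246]), [np.float64(0.0006942303496978844), np.float64(0.0006942303496978523)])
torchA [0.599 0.034 0.   ]
torchB [ 0.606 -0.036  0.   ]
redplate L [ 0.604 -0.233  0.   ]
red R [ 0.492 -0.262  0.   ]
marker1 [ 0.411 -0.179  0.   ]
marker2 [ 0.438 -0.292 -0.   ]
amberplate bottom [0.451 0.155 0.   ]
case corner [ 0.577 -0.379  0.   ]
drill tip [ 0.815 -0.232  0.   ]
drill tri (array([ 0.72754695, -0.12749715,  0.19526756]), [np.float64(0.009871558021543506), np.float64(0.009871558021543448)])
wrist cam in tool [ 7.78710597e-02  8.75085171e-05 -1.43439105e-01] [[-0.   -0.95 -0.3 ]
 [ 1.   -0.   -0.  ]
 [ 0.   -0.3   0.95]]
```

Measured values:
- **Plate:** x axis points at about −56.6°, the notch corner lies 110.8 mm from the amber corner (110 expected), and the grip is at about (0.493, −0.124, 0.061).
- **Reader:** lens at about (0.682, −0.277, 0.280), yaw about −12°.

Next is a helper that turns a target into move numbers.

```bash
cat >> h.py <<'E'
from scipy.spatial.transform import Rotation as Ro
def rotz(yaw): # tool down, tool x at yaw deg
    a=np.radians(yaw); x=np.array([np.cos(a),np.sin(a),0]); z=np.array([0,0,-1.]); return np.c_[x,np.cross(z,x),z]
def go(p,R):
    o=r.get_obs(); T=np.array(o["eef_rot"])
    print("t %.2f"%o["time_s"],"pos",np.round(o["position"],4),"w %.4f gf %.1f"%(o["width"],o["grip_force"]),"j",np.round(o["joints"],2),"F",np.round(o["force"],1))
    print("travel",(T.T@(np.asarray(p)-o["position"])/.8).round(4).tolist(),"turn",(Ro.from_matrix(T.T@R).as_rotvec()/np.pi).round(4).tolist())
E
python3 -c "
from h import *
go([.493,-.124,.2],rotz(123.4))"
```

```text
t 0.10 pos [ 0.1707 -0.6268  0.2307] w 0.0854 gf 0.0 j [-1.35  0.48  1.6  -0.    1.07 -0.05] F [ 0.  -0.4  0.5]
travel [0.5539, -0.5006, 0.039] turn [-0.0002, -0.0003, -0.601]
```

>>> servo_tool(series=[{"travel": [0.554,-0.5,0.039],"turn": [0,0,-0.6],"claw": 0.3},{"travel": [0.554,-0.5,0.039],"turn": [0,0,-0.6],"claw": 0.3},{"travel": [0.554,-0.5,0.039],"turn": [0,0,-0.6],"claw": 0.3},{"travel": [0.554,-0.5,0.039],"turn": [0,0,-0.6],"claw": 0.3},{"travel": [0.554,-0.5,0.039],"turn": [0,0,-0.6],"claw": 0.3}])

```text
time_s: 0.52
position: [0.2836, -0.4502, 0.2201]
eef_rot: [[0.624, 0.781, -0.0], [0.781, -0.624, 0.0], [0.0, -0.0, -1.0]]
force: [1.1, -0.1, -0.2]
width: 0.0557
grip_force: 0.0
```

```bash
python3 -c "
from h import *
go([.493,-.124,.2],rotz(123.4))"
```

```text
t 0.52 pos [ 0.2836 -0.4502  0.2201] w 0.0557 gf 0.0 j [-1.07  0.33  1.88  0.    0.93 -0.39] F [ 1.1 -0.1 -0.2]
travel [0.482, -0.0501, 0.0252] turn [-0.0001, -0.0001, -0.4002]
```

Measured and commanded poses agree, so I can compute from here on. The next two calls finish the remaining 70% of the turn.

>>> servo_tool(series=[{"travel": [0.482,-0.05,0.025],"turn": [0,0,-0.4],"claw": 0.3},{"travel": [0.482,-0.05,0.025],"turn": [0,0,-0.4],"claw": 0.3},{"travel": [0.482,-0.05,0.025],"turn": [0,0,-0.4],"claw": 0.3},{"travel": [0.482,-0.05,0.025],"turn": [0,0,-0.4],"claw": 0.3},{"travel": [0.482,-0.05,0.025],"turn": [0,0,-0.4],"claw": 0.3}])

```text
time_s: 0.93
position: [0.3971, -0.2758, 0.2096]
eef_rot: [[0.049, 0.999, -0.0], [0.999, -0.049, 0.0], [0.0, -0.0, -1.0]]
force: [0.8, -0.4, -0.1]
width: 0.0554
grip_force: 0.0
```

```bash
python3 -c "
from h import *
go([.493,-.124,.2],rotz(123.4))"
```

```text
t 0.93 pos [ 0.3971 -0.2758  0.2096] w 0.0554 gf 0.0 j [-0.67  0.28  1.99  0.    0.87 -0.62] F [ 0.8 -0.4 -0.1]
travel [0.1954, 0.1104, 0.012] turn [-0.0, -0.0, -0.2012]
```

>>> servo_tool(series=[{"travel": [0.195,0.11,0.012],"turn": [0,0,-0.201],"claw": 0.3},{"travel": [0.195,0.11,0.012],"turn": [0,0,-0.201],"claw": 0.3},{"travel": [0.195,0.11,0.012],"turn": [0,0,-0.201],"claw": 0.3},{"travel": [0.195,0.11,0.012],"turn": [0,0,-0.201],"claw": 0.3},{"travel": [0.195,0.11,0.012],"turn": [0,0,-0.201],"claw": 0.3}])

```text
time_s: 1.35
position: [0.4951, -0.1226, 0.1998]
eef_rot: [[-0.547, 0.837, 0.0], [0.837, 0.547, 0.001], [0.0, 0.001, -1.0]]
force: [-0.8, -0.5, 0.0]
width: 0.0554
grip_force: 0.0
```

```bash
python3 - <<'E'
from h import *
go([.493,-.124,.2],rotz(123.4))
im=r.camera("wrist"); cv2.imwrite("pics/w1.png",im[...,::-1])
C=cal("wrist"); print([proj(C,p).round() for p in ([.493,-.124,.076],[.4816,-.1064,.076],[.5077,-.141,.076])])
E
```

```text
t 1.35 pos [ 0.4951 -0.1226  0.1998] w 0.0554 gf 0.0 j [-0.3   0.32  1.95  0.    0.87 -0.88] F [-0.8 -0.5  0. ]
travel [-0.0, -0.0031, -0.0003] turn [0.0003, -0.0001, -0.0014]
[array([314., 190.]), array([314., 167.]), array([317., 213.])]
```

View pics/w1.png

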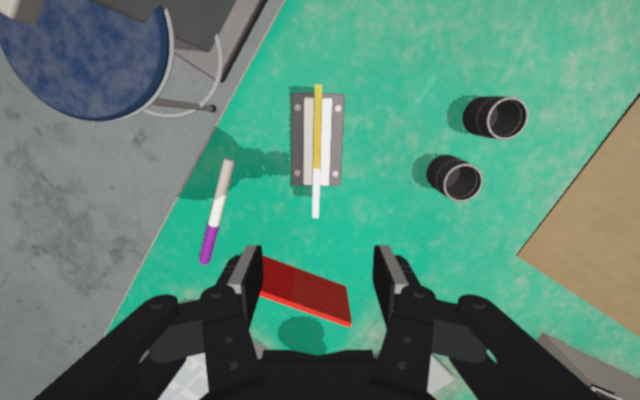

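The wrist view shows the plate's top edge from (318,84) amber to (316,218) frosted, with the boundary near (317,169). The prediction was within 3 px. I'll refine the edge line by mask.

```bash
python3 - <<'E'
from h import *
im=cv2.imread("pics/w1.png"); C=cal("wrist")
hsv=cv2.cvtColor(im,cv2.COLOR_BGR2HSV); sub=hsv[78:225,308:326]
am=(sub[...,0]>18)&(sub[...,0]<32)&(sub[...,1]>140)&(sub[...,2]>130)
ys,xs=np.nonzero(am); print("amber rows",78+ys.min(),78+ys.max())
pts=[]
for y in range(ys.min()+3,ys.max()-2):
    q=xs[ys==y]; 
    if len(q): pts.append(onz(C,(308+q.mean(),78+y),.076))
wh=(sub[...,1]<70)&(sub[...,2]>190)
for y in range(196-78,205-78): 
    q=np.nonzero(wh[y])[0]; 
    if len(q): pts.append(onz(C,(308+q.mean(),78+y),.076))
pts=np.array(pts)[:,:2]; vx,vy,x0,y0=cv2.fitLine(pts.astype(np.float32),cv2.DIST_HUBER,0,1e-4,1e-4).ravel()
u=np.array([vx,vy]); u*=np.sign(-vy); m=np.array([x0,y0])
print("axis deg",np.degrees(np.arctan2(u[1],u[0])),"resid",np.abs((pts-m)@[-u[1],u[0]]).max())
e0=onz(C,(318,78+ys.min()-.5),.076)[:2]; b=onz(C,(317,78+ys.max()+.5),.076)[:2]; print("len amber",(b-e0)@u)
wr=np.nonzero(wh.sum(1)>=2)[0]; tip=onz(C,(315.5,78+wr.max()+.5),.066)[:2]; print("wh max",78+wr.max(),"boundary->tip",(tip-b)@u)
B=m+u*((b-m)@u); 
for off in (0,): print("grip",B+u*.021)
E=m+u*((e0-m)@u)+u*.091; print("grip from amber end",E)
E
```

```text
amber rows 88 166
axis deg -57.43339 resid 0.000458450692907411
len amber 0.0657507172363127
wh max 218 boundary->tip 0.0529477386420552
grip [ 0.49392746 -0.12284492]
grip from amber end [ 0.49621476 -0.12642608]
```

```bash
python3 -c "
from h import *
go([.495,-.1245,.0425],rotz(122.6))"
```

```text
t 1.40 pos [ 0.4952 -0.1227  0.1997] w 0.0558 gf 0.0 j [-0.3   0.32  1.95  0.    0.87 -0.89] F [-0.3  1.6 -0.4]
travel [-0.0019, -0.0016, 0.1965] turn [0.0002, -0.0002, 0.0066]
```

>>> servo_tool(series=[{"travel": [-0.002,-0.0016,0.05],"turn": [0,0,0.0066],"claw": 0.3},{"travel": [-0.002,-0.0016,0.1],"turn": [0,0,0.0066],"claw": 0.3},{"travel": [-0.002,-0.0016,0.15],"turn": [0,0,0.0066],"claw": 0.3},{"travel": [-0.002,-0.0016,0.185],"turn": [0,0,0.0066],"claw": 0.3},{"travel": [-0.002,-0.0016,0.1965],"turn": [0,0,0.0066],"claw": 0.3}])

```text
time_s: 1.82
position: [0.4903, -0.1282, 0.0392]
eef_rot: [[-0.521, 0.853, -0.005], [0.853, 0.521, 0.002], [0.004, -0.004, -1.0]]
force: [-1.3, -0.0, -0.3]
width: 0.0556
grip_force: 0.0
```

```bash
python3 - <<'E'
from h import *
go([.495,-.1245,.0425],rotz(122.6))
im=r.camera("side")[...,::-1]; w=r.camera("wrist")[...,::-1]
a=cv2.resize(im[200:280,240:320],(400,400),interpolation=cv2.INTER_CUBIC); b=cv2.resize(w[130:290,240:400],(400,400),interpolation=cv2.INTER_CUBIC)
cv2.imwrite("pics/g1.png",np.hstack([a,b]))
E
```

```text
t 1.82 pos [ 0.4903 -0.1282  0.0392] w 0.0556 gf 0.0 j [-0.32  0.58  2.07 -0.    0.5  -0.86] F [-1.3 -0.  -0.3]
travel [0.0009, 0.0075, -0.0041] turn [-0.0012, -0.0014, -0.0065]
```

View pics/g1.png

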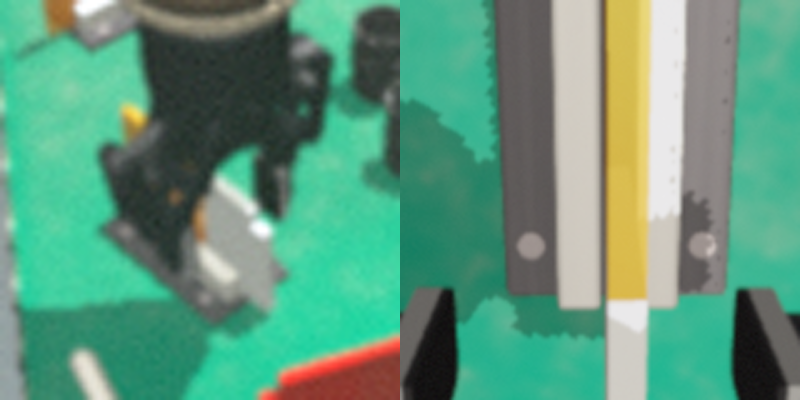

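The fingers straddle the frosted end, and the plate sits about 6 mm to the +y side of the finger centre, probably settling lag. I'll hold one call and check again.

>>> servo_tool(series=[{"travel": [0,0,0],"turn": [0,0,0],"claw": 0.3},{"travel": [0,0,0],"turn": [0,0,0],"claw": 0.3},{"travel": [0,0,0],"turn": [0,0,0],"claw": 0.3},{"travel": [0,0,0],"turn": [0,0,0],"claw": 0.3},{"travel": [0,0,0],"turn": [0,0,0],"claw": 0.3}])

```text
time_s: 2.33
position: [0.4934, -0.129, 0.0439]
eef_rot: [[-0.522, 0.853, 0.002], [0.853, 0.522, -0.001], [-0.001, 0.001, -1.0]]
force: [-0.8, -0.2, -0.2]
width: 0.0552
grip_force: 0.0
```

```bash
python3 - <<'E'
from h import *
go([.495,-.1245,.0425],rotz(122.6))
im=r.camera("wrist")[...,::-1]; cv2.imwrite("pics/w2.png",im); C=cal("wrist")
hsv=cv2.cvtColor(np.ascontiguousarray(im),cv2.COLOR_BGR2HSV)
am=(hsv[...,0]>18)&(hsv[...,0]<32)&(hsv[...,1]>120)&(hsv[...,2]>120); am[:,:300]=0; am[:,360:]=0; am[:20]=0;am[300:]=0
ys,xs=np.nonzero(am); yb=ys.max(); pts=[onz(C,(xs[ys==y].mean(),y),.076) for y in range(ys.min()+3,yb-3,3) if (ys==y).any()]
p=np.array(pts)[:,:2]; vx,vy,x0,y0=cv2.fitLine(p.astype(np.float32),cv2.DIST_HUBER,0,1e-4,1e-4).ravel(); u=np.array([vx,vy])*np.sign(-vy); m=np.array([x0,y0])
b=onz(C,(xs[ys==yb].mean(),yb+.5),.076)[:2]; B=m+u*((b-m)@u)
print(ys.min(),yb,np.degrees(np.arctan2(u[1],u[0])),"boundary",B,"grip",B+.021*u)
E
```

```text
t 2.33 pos [ 0.4934 -0.129   0.0439] w 0.0552 gf 0.0 j [-0.32  0.57  2.07  0.    0.5  -0.86] F [-0.8 -0.2 -0.2]
travel [0.0038, 0.0046, 0.0018] turn [0.0004, 0.0004, -0.0063]
46 239 -58.285347 boundary [ 0.48334231 -0.10620259] grip [ 0.49438178 -0.1240668 ]
```

The close measurement puts the grip at (0.4944, −0.1241), which agrees within 1 mm. Now I apply the small correction and close.

>>> servo_tool(series=[{"travel": [0.0035,0.0046,0.0018],"turn": [0,0,-0.005],"claw": 0.3},{"travel": [0.0035,0.0046,0.0018],"turn": [0,0,-0.005],"claw": 0.3},{"travel": [0.0035,0.0046,0.0018],"turn": [0,0,-0.005],"claw": 0.0},{"travel": [0.0035,0.0046,0.0018],"turn": [0,0,-0.005],"claw": -0.4},{"travel": [0.0035,0.0046,0.0018],"turn": [0,0,-0.005],"claw": -0.6}])

```text
time_s: 2.8
position: [0.4944, -0.1244, 0.0414]
eef_rot: [[-0.535, 0.845, -0.0], [0.845, 0.535, 0.0], [0.0, -0.0, -1.0]]
force: [-0.1, -0.4, 0.0]
width: 0.0197
grip_force: 0.0
```

>>> servo_tool(series=[{"travel": [0,0,0],"turn": [0,0,0],"claw": -0.8},{"travel": [0,0,0],"turn": [0,0,0],"claw": -1},{"travel": [0,0,0],"turn": [0,0,0],"claw": -1},{"travel": [0,0,0],"turn": [0,0,0],"claw": -1},{"travel": [0,0,0],"turn": [0,0,0],"claw": -1}])

```text
time_s: 3.22
position: [0.4945, -0.1245, 0.0415]
eef_rot: [[-0.535, 0.845, 0.0], [0.845, 0.535, -0.0], [-0.0, 0.0, -1.0]]
force: [-0.4, -0.6, 2.4]
width: 0.0051
grip_force: 58.5
```

```bash
python3 - <<'E'
from h import *
go([.495,-.1245,.19],rotz(122.3))
E
```

```text
t 3.22 pos [ 0.4945 -0.1245  0.0415] w 0.0051 gf 58.5 j [-0.31  0.57  2.07  0.    0.5  -0.87] F [-0.4 -0.6  2.4]
travel [-0.0003, 0.0005, -0.1856] turn [0.0, 0.0, 0.0004]
```

Gripped: opening about 5 mm, 58 N. Lifting straight up.

>>> servo_tool(series=[{"travel": [0,0,-0.02],"turn": [0,0,0],"claw": -1},{"travel": [0,0,-0.05],"turn": [0,0,0],"claw": -1},{"travel": [0,0,-0.09],"turn": [0,0,0],"claw": -1},{"travel": [0,0,-0.13],"turn": [0,0,0],"claw": -1},{"travel": [0,0,-0.16],"turn": [0,0,0],"claw": -1}])

```text
time_s: 3.63
position: [0.4947, -0.1246, 0.1716]
eef_rot: [[-0.535, 0.845, 0.001], [0.845, 0.535, -0.0], [-0.001, 0.001, -1.0]]
force: [0.7, -0.9, -0.4]
width: 0.005
grip_force: 58.8
```

>>> servo_tool(series=[{"travel": [0,0,-0.03],"turn": [0,0,0],"claw": -1},{"travel": [0,0,-0.05],"turn": [0,0,0],"claw": -1},{"travel": [0,0,-0.06],"turn": [0,0,0],"claw": -1},{"travel": [0,0,-0.06],"turn": [0,0,0],"claw": -1},{"travel": [0,0,-0.06],"turn": [0,0,0],"claw": -1}])

```text
time_s: 4.05
position: [0.4943, -0.1244, 0.2169]
eef_rot: [[-0.535, 0.845, -0.0], [0.845, 0.535, 0.0], [0.0, -0.0, -1.0]]
force: [-1.0, 0.4, -0.7]
width: 0.005
grip_force: 58.8
```

```bash
cat >> h.py <<'E'
def target(L=(.682,-.277,.280),yaw=-11.8,dist=.15):
    a=np.radians(yaw); rx=np.array([np.cos(a),np.sin(a),0]); zh=-(rx+[0,0,1])/2**.5
    x=np.array([-rx[1],rx[0],0]); y=-zh; R=np.c_[x,y,np.cross(x,y)]   # tool axes
    lab=np.array(L)+dist*zh
    # plate x=-tool x, plate y=tool y, plate z=-tool z ; label rel. grip: x+3,y+3,z-29 mm
    g=lab-(-x*.003+y*.003+R[:,2]*.029)
    return g+R[:,2]*r.grip_depth,R,lab
E
python3 - <<'E'
from h import *
im=r.camera("side")[...,::-1]; w=r.camera("scene")[...,::-1]
p,R,lab=target(); print(p,lab); go(p,R)
go([.45,-.22,.3],rotz(78.2))
cv2.imwrite("pics/l1.png",np.hstack([cv2.resize(im[150:310,220:380],(400,400)),cv2.resize(w[130:290,240:400],(400,400))]))
E
```

```text
[ 0.56958314 -0.25045013  0.17909586] [ 0.57817543 -0.25530992  0.17393398]
t 4.15 pos [ 0.4938 -0.1243  0.2161] w 0.0054 gf 58.8 j [-0.31  0.3   1.93  0.    0.91 -0.87] F [ 0.1 -0.  -1.3]
travel [-0.184, -0.0044, 0.046] turn [-0.2378, -0.0966, 0.2323]
t 4.15 pos [ 0.4938 -0.1243  0.2161] w 0.0054 gf 58.8 j [-0.31  0.3   1.93  0.    0.91 -0.87] F [ 0.1 -0.  -1.3]
travel [-0.0716, -0.1104, -0.1048] turn [-0.0006, -0.0003, 0.2454]
```

View pics/l1.png

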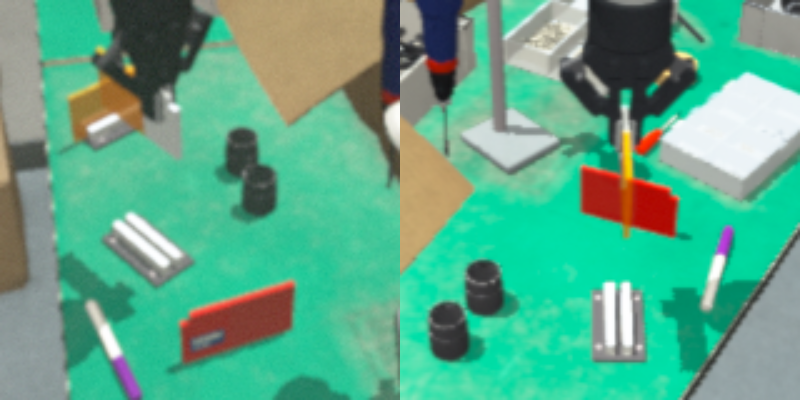

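The plate is lifted cleanly, held upright by the frosted end, and the stand is empty. Next I turn and tilt it at a withdrawn pose.

```bash
python3 - <<'E'
from h import *
p,R,lab=target(); q=p-R[:,2]*.06+[-.02,0,.03]; print(q); go(q,R)
E
```

```text
[ 0.50805332 -0.2417741   0.25152227]
t 4.15 pos [ 0.4938 -0.1243  0.2161] w 0.0054 gf 58.8 j [-0.31  0.3   1.93  0.    0.91 -0.87] F [ 0.1 -0.  -1.3]
travel [-0.1335, -0.0636, -0.0443] turn [-0.2378, -0.0966, 0.2323]
```

>>> servo_tool(series=[{"travel": [-0.02,-0.01,-0.007],"turn": [-0.027,-0.011,0.026],"claw": -1},{"travel": [-0.04,-0.019,-0.014],"turn": [-0.053,-0.022,0.052],"claw": -1},{"travel": [-0.06,-0.028,-0.02],"turn": [-0.08,-0.032,0.078],"claw": -1},{"travel": [-0.08,-0.037,-0.027],"turn": [-0.107,-0.043,0.104],"claw": -1},{"travel": [-0.09,-0.043,-0.031],"turn": [-0.132,-0.054,0.129],"claw": -1}])

```text
time_s: 4.57
position: [0.5038, -0.2063, 0.2421]
eef_rot: [[-0.128, 0.892, 0.433], [0.989, 0.15, -0.017], [-0.08, 0.426, -0.901]]
force: [1.0, 1.5, -0.9]
width: 0.0054
grip_force: 58.9
```

```bash
python3 - <<'E'
from h import *
p,R,lab=target(); q=p-R[:,2]*.06+[-.02,0,.03]; go(q,R)
E
```

```text
t 4.57 pos [ 0.5038 -0.2063  0.2421] w 0.0054 gf 58.9 j [-0.6   0.16  2.17  0.52  0.48 -1.18] F [ 1.   1.5 -0.9]
travel [-0.0454, 0.0031, -0.0076] turn [-0.1041, -0.0409, 0.1021]
```

j5 is getting small (0.48, limit 0.09). Before continuing I'll fit the arm geometry from the logged poses to see what the final pose needs.

```bash
cat > ik.py <<'E'
from h import *
D=[([-1.352,.48,1.596],[.171,-.627,.231],[0,0,-1]),([-1.07,.33,1.88],[.2836,-.4502,.2201],[0,0,-1]),([-.67,.28,1.99],[.3971,-.2758,.2096],[0,0,-1]),
([-.30,.32,1.95],[.4951,-.1226,.1998],[0,0,-1]),([-.31,.57,2.07],[.4945,-.1245,.0415],[0,0,-1]),([-.32,.58,2.07],[.4903,-.1282,.0392],[0,0,-1]),([-.6,.16,2.17],[.5038,-.2063,.2421],[.433,-.017,-.901])]
A=[];b=[]
for j,p,z in D:
    c,s=np.cos(j[0]),np.sin(j[0]); S=j[1]+j[2]
    A+=[[1,0,np.sin(j[1]),np.sin(S),c*z[0]+s*z[1]],[0,1,np.cos(j[1]),np.cos(S),z[2]]]; b+=[c*p[0]+s*p[1],p[2]]
x,res,_,sv=np.linalg.lstsq(np.array(A),np.array(b),rcond=None)
a,h,l1,l2,L=x
def ik(p,R):
    from scipy.optimize import fsolve
    w=np.array(p)-L*R[:,2]; rr=np.hypot(w[0],w[1])-a; zz=w[2]-h
    q=fsolve(lambda q:[l1*np.sin(q[0])+l2*np.sin(q[0]+q[1])-rr,l1*np.cos(q[0])+l2*np.cos(q[0]+q[1])-zz],[.2,2.])
    j1=np.arctan2(w[1],w[0]); S=q.sum(); f=np.array([np.sin(S)*np.cos(j1),np.sin(S)*np.sin(j1),np.cos(S)])
    lat=np.array([-np.sin(j1),np.cos(j1),0]); dn=np.cross(lat,f)  # tool-down side for j4=0
    z=R[:,2]; return j1,q[0],q[1],np.arctan2(z@lat,z@dn),np.arccos(f@z)
if __name__=="__main__":
    print(x.round(3),"resid",np.abs(np.array(A)@x-b).max())
    o=r.get_obs(); print("check",np.round(ik(o["position"],np.array(o["eef_rot"])),2))
    for d in (.12,.15,.17):
        for yaw in (-11.8,-5,-18):
            for t in (0,8,-8):
                p,R,_=target(yaw=-11.8,dist=d); lab=_
                _,R2,_=target(yaw=yaw); R2=R2@Ro.from_euler('x',t,degrees=True).as_matrix()
                loc=np.array([-.003,.003,.029-r.grip_depth]); p2=lab-R2@loc
                print(d,yaw,t,p2.round(3),np.round(ik(p2,R2),2))
E
python3 ik.py
```

```text
[-0.006  0.304  0.563  0.44   0.354] resid 0.009554528810999718
check [-0.52  0.16  2.17  0.47  0.46]
0.12 -11.8 0 [ 0.59  -0.255  0.2  ] [-0.53  0.35  2.28  2.38  0.34]
0.12 -11.8 8 [ 0.591 -0.255  0.202] [-0.5   0.33  2.18  1.5   0.18]
0.12 -11.8 -8 [ 0.59  -0.255  0.199] [-0.56  0.4   2.38  2.62  0.6 ]
0.12 -5 0 [ 0.59  -0.256  0.2  ] [-0.6   0.36  2.26  2.05  0.4 ]
0.12 -5 8 [ 0.591 -0.256  0.202] [-0.56  0.34  2.16  1.38  0.28]
0.12 -5 -8 [ 0.589 -0.256  0.199] [-0.64  0.41  2.35  2.34  0.63]
0.12 -18 0 [ 0.591 -0.254  0.2  ] [-0.46  0.34  2.3   2.77  0.29]
0.12 -18 8 [ 0.592 -0.254  0.202] [-0.45  0.32  2.19  1.68  0.08]
0.12 -18 -8 [ 0.59  -0.254  0.199] [-0.48  0.39  2.4   2.9   0.58]
0.15 -11.8 0 [ 0.57  -0.25   0.179] [-0.55  0.37  2.34  2.49  0.4 ]
0.15 -11.8 8 [ 0.57  -0.251  0.18 ] [-0.52  0.34  2.24  1.88  0.2 ]
0.15 -11.8 -8 [ 0.569 -0.25   0.178] [-0.58  0.44  2.43  2.66  0.68]
0.15 -5 0 [ 0.569 -0.252  0.179] [-0.62  0.38  2.32  2.17  0.45]
0.15 -5 8 [ 0.57  -0.252  0.18 ] [-0.58  0.35  2.22  1.63  0.29]
0.15 -5 -8 [ 0.568 -0.251  0.178] [-0.67  0.45  2.4   2.39  0.69]
0.15 -18 0 [ 0.57  -0.25   0.179] [-0.48  0.36  2.36  2.82  0.38]
0.15 -18 8 [ 0.571 -0.25   0.18 ] [-0.46  0.34  2.25  2.33  0.12]
0.15 -18 -8 [ 0.57  -0.249  0.178] [-0.49  0.43  2.45  2.91  0.67]
0.17 -11.8 0 [ 0.556 -0.248  0.165] [-0.56  0.39  2.38  2.54  0.45]
0.17 -11.8 8 [ 0.557 -0.248  0.166] [-0.53  0.35  2.28  2.09  0.22]
0.17 -11.8 -8 [ 0.555 -0.247  0.164] [-0.6   0.47  2.47  2.67  0.74]
0.17 -5 0 [ 0.555 -0.249  0.165] [-0.64  0.4   2.35  2.24  0.49]
0.17 -5 8 [ 0.556 -0.249  0.166] [-0.59  0.37  2.26  1.78  0.3 ]
0.17 -5 -8 [ 0.555 -0.249  0.164] [-0.69  0.48  2.43  2.41  0.74]
0.17 -18 0 [ 0.556 -0.247  0.165] [-0.49  0.38  2.4   2.85  0.43]
0.17 -18 8 [ 0.557 -0.247  0.166] [-0.47  0.35  2.29  2.53  0.17]
0.17 -18 -8 [ 0.556 -0.246  0.164] [-0.51  0.46  2.49  2.91  0.74]
```

```bash
sed -i 's/j1=np.arctan2(w\[1\],w\[0\]);/j1=np.arctan2(w[1],w[0])-np.arcsin(.031\/np.hypot(w[0],w[1]));/' ik.py
cat >> h.py <<'E'
def target2(yaw=-9,t=4,dist=.15,L=(.682,-.277,.280)):
    lab=target(L=L,dist=dist)[2]; R=target(yaw=yaw)[1]@Ro.from_euler('x',t,degrees=True).as_matrix()
    return lab-R@np.array([-.003,.003,.029-r.grip_depth]),R
E
python3 - <<'E'
from ik import *
from scipy.spatial.transform import Slerp
o=r.get_obs(); p0=np.array(o["position"]); R0=np.array(o["eef_rot"])
print(np.round(ik(p0,R0),2),np.round(o["joints"],2))
for yaw,t in ((-11.8,0),(-9,4),(-6,5)):
    p,R=target2(yaw,t); s=Slerp([0,1],Ro.from_matrix([R0,R]))
    for k in (.25,.5,.75,1): print(yaw,t,k,np.round(ik(p0+k*(p-p0),s(k).as_matrix()),2))
p,R=target2(); print(p); go(p,R)
E
```

```text
[-0.6   0.16  2.17  0.51  0.49] [-0.6   0.16  2.17  0.52  0.48 -1.18]
-11.8 0 0.25 [-0.62  0.19  2.22  0.8   0.37]
-11.8 0 0.5 [-0.63  0.24  2.26  1.3   0.3 ]
-11.8 0 0.75 [-0.63  0.3   2.31  1.91  0.32]
-11.8 0 1 [-0.63  0.37  2.34  2.36  0.43]
-9 4 0.25 [-0.61  0.2   2.2   0.74  0.39]
-9 4 0.5 [-0.63  0.24  2.23  1.09  0.32]
-9 4 0.75 [-0.64  0.3   2.26  1.57  0.3 ]
-9 4 1 [-0.64  0.36  2.28  2.02  0.34]
-6 5 0.25 [-0.62  0.2   2.19  0.73  0.41]
-6 5 0.5 [-0.64  0.25  2.22  1.05  0.35]
-6 5 0.75 [-0.65  0.3   2.24  1.44  0.33]
-6 5 1 [-0.66  0.36  2.26  1.83  0.36]
[ 0.56973427 -0.25093557  0.17973931]
t 4.57 pos [ 0.5038 -0.2063  0.2421] w 0.0054 gf 58.9 j [-0.6   0.16  2.17  0.52  0.48 -1.18] F [ 1.   1.5 -0.9]
travel [-0.0595, 0.032, 0.1069] turn [-0.083, -0.0287, 0.0902]
```

The model reproduces the joints. A direct path to a slightly eased final pose (about 5° off square, limit 16°) keeps j5 at 0.3 or more. I'll move in slow steps.

>>> servo_tool(series=[{"travel": [-0.006,0.003,0.011],"turn": [-0.0083,-0.0029,0.009],"claw": -1},{"travel": [-0.012,0.0064,0.021],"turn": [-0.0166,-0.0057,0.018],"claw": -1},{"travel": [-0.018,0.0096,0.032],"turn": [-0.025,-0.0086,0.027],"claw": -1},{"travel": [-0.024,0.0128,0.043],"turn": [-0.033,-0.0115,0.036],"claw": -1},{"travel": [-0.03,0.016,0.0535],"turn": [-0.0415,-0.0144,0.045],"claw": -1}])

```text
time_s: 4.98
position: [0.5362, -0.2264, 0.2091]
eef_rot: [[0.013, 0.839, 0.545], [0.999, 0.016, -0.047], [-0.048, 0.544, -0.837]]
force: [0.6, 0.8, -0.8]
width: 0.005
grip_force: 59.0
```

```bash
python3 -c "
from h import *
p,R=target2(); go(p,R)"
```

```text
t 4.98 pos [ 0.5362 -0.2264  0.2091] w 0.0050 gf 59.0 j [-0.64  0.26  2.24  1.14  0.32 -1.68] F [ 0.6  0.8 -0.8]
travel [-0.0283, 0.0147, 0.055] turn [-0.0431, -0.0154, 0.0459]
```

>>> servo_tool(series=[{"travel": [-0.006,0.003,0.011],"turn": [-0.0086,-0.0031,0.0092],"claw": -1},{"travel": [-0.0113,0.006,0.022],"turn": [-0.0172,-0.0062,0.0184],"claw": -1},{"travel": [-0.017,0.009,0.033],"turn": [-0.026,-0.0092,0.0275],"claw": -1},{"travel": [-0.0226,0.0118,0.044],"turn": [-0.0345,-0.0123,0.0367],"claw": -1},{"travel": [-0.0283,0.0147,0.055],"turn": [-0.0431,-0.0154,0.0459],"claw": -1}])

```text
time_s: 5.4
position: [0.5676, -0.2474, 0.1822]
eef_rot: [[0.143, 0.754, 0.641], [0.99, -0.108, -0.094], [-0.002, 0.648, -0.762]]
force: [1.2, 1.1, -1.3]
width: 0.0056
grip_force: 58.9
```

>>> servo_tool(series=[{"travel": [0,0,0],"turn": [0,0,0],"claw": -1},{"travel": [0,0,0],"turn": [0,0,0],"claw": -1},{"travel": [0,0,0],"turn": [0,0,0],"claw": -1},{"travel": [0,0,0],"turn": [0,0,0],"claw": -1},{"travel": [0,0,0],"turn": [0,0,0],"claw": -1}])

```text
time_s: 5.82
position: [0.5685, -0.247, 0.1844]
eef_rot: [[0.139, 0.753, 0.643], [0.99, -0.104, -0.092], [-0.003, 0.649, -0.76]]
force: [0.9, -0.4, -0.3]
width: 0.0052
grip_force: 58.9
```

```bash
python3 - <<'E'
from h import *
p,R=target2(); go(p,R)
im=r.camera("side")[...,::-1]; w=r.camera("scene")[...,::-1]
cv2.imwrite("pics/f_side.png",im);cv2.imwrite("pics/f_scene.png",w)
cv2.imwrite("pics/f1.png",np.hstack([cv2.resize(im[160:310,280:430],(400,400),interpolation=cv2.INTER_CUBIC),cv2.resize(w[80:230,240:390],(400,400),interpolation=cv2.INTER_CUBIC)]))
lab=target()[2]; print(proj(cal("side"),lab),proj(cal("scene"),lab))
E
```

```text
t 5.82 pos [ 0.5685 -0.247   0.1844] w 0.0052 gf 58.9 j [-0.65  0.36  2.29  2.01  0.36 -2.44] F [ 0.9 -0.4 -0.3]
travel [-0.0047, -0.0021, 0.0059] turn [-0.0028, -0.003, 0.0048]
[329.02018773 242.23894388] [325.81003091 166.07445004]
```

View pics/f1.png

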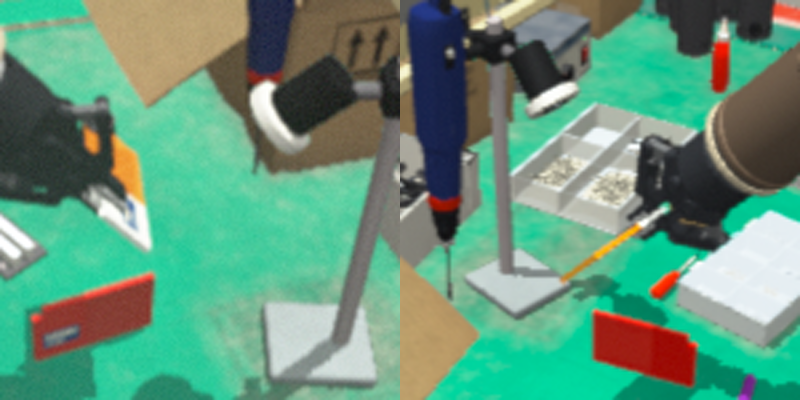

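The label is seen facing up towards the lens at side pixel (329,241), against a prediction of (329,242). The plate is held by the frosted end and clear of the reader. I'll make one small trim, then hold.

>>> servo_tool(series=[{"travel": [-0.0016,-0.0007,0.002],"turn": [-0.001,-0.001,0.0016],"claw": -1},{"travel": [-0.003,-0.0014,0.004],"turn": [-0.002,-0.002,0.003],"claw": -1},{"travel": [-0.0047,-0.002,0.0059],"turn": [-0.0028,-0.003,0.0048],"claw": -1},{"travel": [-0.0047,-0.002,0.0059],"turn": [-0.0028,-0.003,0.0048],"claw": -1},{"travel": [-0.0047,-0.002,0.0059],"turn": [-0.0028,-0.003,0.0048],"claw": -1}])

```text
time_s: 6.33
position: [0.5698, -0.2511, 0.1794]
eef_rot: [[0.158, 0.745, 0.648], [0.987, -0.12, -0.103], [0.001, 0.656, -0.755]]
force: [-0.1, -0.1, -0.3]
width: 0.0051
grip_force: 58.9
```

>>> servo_tool(series=[{"travel": [0,0,0],"turn": [0,0,0],"claw": -1},{"travel": [0,0,0],"turn": [0,0,0],"claw": -1},{"travel": [0,0,0],"turn": [0,0,0],"claw": -1},{"travel": [0,0,0],"turn": [0,0,0],"claw": -1},{"travel": [0,0,0],"turn": [0,0,0],"claw": -1}])

```text
time_s: 6.75
position: [0.5698, -0.2511, 0.1795]
eef_rot: [[0.158, 0.745, 0.648], [0.987, -0.12, -0.103], [0.001, 0.656, -0.754]]
force: [-0.6, -0.2, -0.0]
width: 0.0055
grip_force: 58.9
```

```bash
python3 - <<'E'
from h import *
p,R=target2(); go(p,R); o=r.get_obs(); print(np.abs(o["joint_vel"]).max())
# label by blue mask in both views, checked against the lens axis
pts=[]
for n in ("side","scene"):
    im=r.camera(n); C=cal(n); u,v=proj(C,target()[2]).astype(int); s=im[v-15:v+15,u-15:u+15].astype(int)
    m=(s[...,2]-s[...,0]>35)&(s[...,2]-s[...,1]>20); y,x=np.nonzero(m)
    print(n,len(x), (u-15+x.mean(),v-15+y.mean()) if len(x) else None, proj(C,target()[2]))
E
```

```text
t 6.75 pos [ 0.5698 -0.2511  0.1795] w 0.0055 gf 58.9 j [-0.65  0.38  2.3   2.09  0.37 -2.51] F [-0.6 -0.2 -0. ]
travel [0.0002, 0.0001, -0.0004] turn [0.0001, 0.0001, -0.0005]
0.0026968841565690365
side 14 (np.float64(330.0), np.float64(242.42857142857142)) [329.02018773 242.23894388]
scene 0 None [325.81003091 166.07445004]
```

The arm is still, on target within 1 mm, and the label is seen within 1 px of where it belongs.

```bash
python3 -c "
from cell import r
print(r.close_job())"
```

```text
the job is handed in; nothing more can be done
None
```

I handed the job in with the notched plate held still by its frosted end, label up, about 15 cm in front of the inspection camera and about 5° off square (16° allowed); no verdict was returned.

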